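# Sort the leftover moulded parts back into their tubs

### The job

Five moulded parts were left mixed on the bench beside the insert press: two star knobs, two link arms and one flanged bushing. Put each one into the clear round tub that already holds parts of its own kind, so that all five lie inside the right tubs below the rim. Leave the jar and the screwdriver where they are.

Things in the scene. Friction and masses are not known exactly. Their poses are not given: they have to be found in the camera images.
- knob_1: Loose green star knob lying flat, brass-insert collar up: six round lobes, 50 mm across opposite lobes and 45 mm across opposite hollows; lobed body 18 mm high, round collar 22 mm across on top to 25 mm in all. 45 g or so. Origin: centre of the underside. z up; x points to the middle of a lobe, lobes every 60 degrees, hollows halfway between.
- knob_2: Loose green star knob lying flat, brass-insert collar up: six round lobes, 50 mm across opposite lobes and 45 mm across opposite hollows; lobed body 18 mm high, round collar 22 mm across on top to 25 mm in all. 45 g or so. Origin: centre of the underside. z up; x points to the middle of a lobe, lobes every 60 degrees, hollows halfway between.
- link_1: Loose green link arm lying flat, dog-bone shape: 88 mm long in all, two round end bosses 24 mm across and 16 mm high centred 32 mm either side of the middle, joined by a straight bar 14 mm wide whose top is 15 mm and underside 1 mm above the arm's underside; brass eyelets in the bosses. 35 g or so. Origin: middle of the underside. x runs along the arm, z up.
- link_2: Loose green link arm lying flat, dog-bone shape: 88 mm long in all, two round end bosses 24 mm across and 16 mm high centred 32 mm either side of the middle, joined by a straight bar 14 mm wide whose top is 15 mm and underside 1 mm above the arm's underside; brass eyelets in the bosses. 35 g or so. Origin: middle of the underside. x runs along the arm, z up.
- bushing: Loose green flanged bushing standing on its flange: flange 52 mm across and 6 mm thick at the bottom, above it a round sleeve 40 mm across up to 24 mm height, 30 mm bore right through, open to see. 30 g or so. Origin: centre of the underside, on the axis. z up.
- tub_knobs: Clear round open tub, fixed to the bench, 64 mm high; 156 mm across outside at the rim, 136 mm at the bottom, wall 2 mm (inside 152 mm across at the rim, 132 mm at the floor), floor 3 mm thick. Two loose star knobs (25 mm high) already lie on its floor, centred about 36 mm to the tub's +y and -y side; they may be touched, shifted or covered. Origin: centre of the underside, z up. Target for both knobs.
- tub_links: Clear round open tub, fixed to the bench, 64 mm high; 156 mm across outside at the rim, 136 mm at the bottom, wall 2 mm (inside 152 mm across at the rim, 132 mm at the floor), floor 3 mm thick. Two loose link arms (16 mm high) already lie on its floor, centred about 30 mm to the tub's +y and -y side, both parallel to the tub's x; they may be touched, shifted or covered. Origin: centre of the underside, z up. Target for both arms.
- tub_bushings: Clear round open tub, fixed to the bench, 64 mm high; 156 mm across outside at the rim, 136 mm at the bottom, wall 2 mm (inside 152 mm across at the rim, 132 mm at the floor), floor 3 mm thick. Two loose bushings (24 mm high) already lie on its floor, centred about 36 mm to the tub's +y and -y side; they may be touched, shifted or covered. Origin: centre of the underside, z up. Target for the bushing.
- jar: Bystander: closed jar of brass inserts with a white cap, 60 mm across, 85 mm high, standing on the bench to the left. Origin: centre of the underside. Not to be moved.
- screwdriver: Bystander: red-handled screwdriver about 0.2 m long, lying on the bench to the right, along its x, handle to its -x. Not to be moved.
Mind the look-alikes: they are no part of the job. Leave any purple or red look-alike of the tub_knobs alone. What is shaped like the knob_1 but brown or red is not meant.

How it is judged:
At the end, for the whole second after the job is handed in: Both knobs are in the knob tub, both arms in the arm tub and the bushing in the bushing tub: each part's origin within 70 mm of the tub's axis and less than 60 mm above the tub's underside (below the rim), all at rest (under 20 mm/s and 0.3 rad/s) and released (horizontal distance between each of knob_1, knob_2 and tub_knobs below 0.07 m and z of each of knob_1, knob_2 in the frame of tub_knobs below 0.06 m and linear speed of each of knob_1, knob_2, link_1, link_2, bushing below 0.02 m/s and angular speed of each of knob_1, knob_2, link_1, link_2, bushing below 0.3 rad/s and horizontal distance between each of link_1, link_2 and tub_links below 0.07 m and z of each of link_1, link_2 in the frame of tub_links below 0.06 m and horizontal distance between bushing and tub_bushings below 0.07 m and z of bushing in the frame of tub_bushings below 0.06 m); the robot touches nothing.
It fails at once if the jar is moved by more than 20 mm (distance of jar from where it was at the start of the episode above 0.02 m).
It fails at once if the screwdriver is moved by more than 20 mm (distance of screwdriver from where it was at the start of the episode above 0.02 m).
It also fails if it takes over 115 s, if anything falls off the work surface, if the arm or the gripper's body presses on something with over 40 N, if the wrist force passes 120 N, or if a joint passes its speed limit or range.

### The arm

A 6-joint arm with a two-finger parallel gripper is mounted at the origin on the work surface. World frame = base frame: x ahead of the robot, y to its left, z up, the work surface at z = 0. Lengths are in m, angles in rad, forces in N, time in s.
With the tool pointing down it reaches from about 0.225 to 0.725 m from the base axis. Payload 3.1 kg.
Tool frame: the origin (TCP) lies at the very end of the fingers, on their centre line; the grasp point (between the pads) lies 19 mm behind it; z points along the fingers, y is the line along which they close (so a half turn about z gives the same grasp; the last joint's range is limited). The gripper opens to 85 mm and grips with 20 to 120 N. Pads are 22 mm wide; open, the fingers measure 114 mm over their backs; the gripper's body (76 mm by 85 mm) begins 54 mm behind the grasp point. The pads swing forward as they close: fully open they stand 13 mm farther back than shut.
Start: joints at [1.178, 0.048, 0.099, 1.622, 0, 1.443], TCP at [0.137, 0.507, 0.231] pointing down, gripper open.
Joint ranges: [-2.91, 2.91], [-0.99, 1.94], [-1.21, 1.42], [-2.12, 2.29], [-1.49, 1.47], [-3.14, 3.14]. Speed limits (rad/s): [2.79, 2.79, 3.14, 3.14, 3.14, 3.14].

### API

Orientations are given as a unit quaternion [w, x, y, z].
In Python, from rig import env gives the robot as it stands.
- The arm moves only by the tool step_arm, never from a script. Its argument "plan" is a list of rows, each an object of numbers: "x", "y", "z": the shift along the world's x, y, z in cm; "turn": the turn about the world's z in degrees; "grip": the finger opening in cm, from 0 to 8.54. A call has 1 to 20 rows; each row shifts and turns the commanded pose from where the row before left it; what a row does not reach is not made up. A row lasts 1/12 s, in which the tool goes at most 41.7 mm and 7.16 degrees, less where a joint would pass 70% of its speed; a pose out of reach is approached as far as the arm can. A call with a gripper value outside its range is refused whole. The fingers move at their own pace and stop on an object; "squeeze" is the grip in N (left out, the last holds). Time passes only in rows, so rows that do not move let the fingers close. It gives the time, the measured TCP pose, the force, the opening and the grip force at its end, in the units of the state.
- env.observe(): the state, without advancing time (a new reading comes with each control period).
- env.capture(name): name is "scene" or "top" or "wrist"; returns the picture (420x560x3 uint8, red, green, blue); there is no depth.
- env.camera_params(name): a dict with "fx", "fy", "cx", "cy" (pixels), "distortion" ([k1, k2, p1, p2, k3] as OpenCV has them; the pictures are not rectified), "eye" and "orientation" of the camera in the world; the wrist camera has in their place "hand_eye" (4x4, takes a point from camera to tool coordinates, whose origin is the TCP and whose axes are the flange's). Camera axes: x right, y up, looking along -z (the intrinsics and any distortion apply to the point x, -y, -z); pixel columns grow to the right and rows downward; lengths in m; the calibration is good to about 2 mm. A picture is of the moment at which its call begins: read the wrist's pose just before it. camera_params takes no time and is no camera call.
- env.job_done(): hands the job in; it is judged then, once.
Trained networks look in the newest picture that a camera, given by its name, has taken for a name from the list of things; names that differ only in an ending like _2 or _b are one class to them, and where a whole thing is asked for, a point or a joint stands for the part that bears it (a point fixed in the world has none). Each returns a list of dicts, best first, with "p" (0 to 1); they miss things now and then, are a little off and sometimes report something else, mostly with a low value. They report only what shows in the picture. A call takes as long as a camera call. They do not tell look-alikes from the thing itself.
- env.search_frame(camera, thing): "centre" ([x, y, z] in m, in world coordinates, good to about 4 mm: the middle of the surface that is visible of it).
- env.cut_out(camera, thing): "mask" (420x560 bool, what is visible of it).
The state is a dict: "time": time; "joint_pos": joint angles; "joint_vel": joint speeds; "joint_efforts": joint torques, N m; "eef_pos": TCP position; "ee_rot": TCP orientation; "contact_force": force on the tool from outside, world axes, zero at the start; "moment": the same for the moment, N m; "finger_gap": finger opening in m; "finger_force": force on a finger pad.
Only numpy, scipy, OpenCV 4.12 (cv2) and the standard library are available. Lean on these libraries where they do the work, as an engineer would, in place of code of your own. Each camera call takes 0.05 s, during which the arm holds its last target. There are 200 camera calls.

## Working session

There is one attempt and no reset: what is moved stays moved. The work goes in short steps, Python scripts to look and compute and a tool call to move; the robot and the scene stay as the last step left them, time stands still between calls to the robot, and variables do not carry over. Pictures are saved under pics/ and viewed, at most 14 in all, crops included, and the job is handed in when it is done.

Besides the shell and the picture viewer there is one more tool, called by a JSON object that holds its "method" and its "body". step_arm: Moves the arm, as the interface text tells. Its arguments: {"type":"object","properties":{"plan":{"type":"array"},"squeeze":{"type":"number"}},"required":["plan"]}

```bash
mkdir -p pics; ls; python3 - <<'E'
from rig import env
import cv2
s=env.observe(); print(s['time'],s['eef_pos'],s['ee_rot'],s['finger_gap'])
for c in ['scene','top']:
    im=env.capture(c); cv2.imwrite(f'pics/{c}0.png',im[:,:,::-1])
    p=env.camera_params(c); print(c,p)
    for t in ['knob_1','link_1','bushing','tub_knobs','tub_links','tub_bushings','jar','screwdriver']:
        print(t,[(d['centre'],round(d['p'],2)) for d in env.search_frame(c,t)])
E
```

```text
pics
0.0 [0.13718017 0.50612962 0.23011948] [-2.92730011e-04  1.32004080e-01  9.91248475e-01 -1.13918376e-03] 0.08515026573778287
scene {'fx': 476.0595961978369, 'fy': 476.0595961978369, 'cx': 275.9809300559813, 'cy': 202.8321579370926, 'distortion': array([-0.01095222,  0.        ,  0.        ,  0.        ,  0.        ]), 'eye': array([0.89951295, 0.52704591, 1.07777802]), 'orientation': array([0.32820292, 0.09309206, 0.27806325, 0.89794072])}
knob_1 [([0.5003, 0.1408, 0.0144], 0.86), ([0.3889, 0.155, 0.0183], 0.78), ([0.3706, 0.0737, 0.0193], 0.76), ([0.3988, 0.2565, 0.0225], 0.62)]
link_1 [([0.4376, -0.1486, 0.017], 0.8), ([0.4391, -0.0179, 0.0157], 0.77)]
bushing [([0.3754, -0.2626, 0.0126], 0.76)]
tub_knobs [([0.2119, -0.302, 0.0285], 0.78), ([0.6422, -0.0097, 0.0199], 0.57), ([0.1968, 0.2892, 0.0103], 0.57), ([0.4985, 0.1406, 0.0176], 0.23)]
tub_links [([0.6373, -0.2848, 0.0268], 0.88)]
tub_bushings [([0.6051, 0.2461, 0.0003], 0.63)]
jar [([0.4879, 0.4614, 0.0805], 0.93)]
screwdriver [([0.5025, 0.1379, 0.0177], 0.64), ([0.3694, -0.4438, 0.0203], 0.58)]
top {'fx': 383.5981748456
[... 191 characters left out ...]
6494, -0.03066214,  1.19858944]), 'orientation': array([ 0.70581697,  0.05467307, -0.03916668, -0.70519446])}
knob_1 [([0.3612, 0.0688, 0.0142], 0.71), ([0.3812, 0.157, 0.0165], 0.69), ([0.4933, 0.1326, 0.0124], 0.67), ([0.3892, 0.2553, 0.0197], 0.48)]
link_1 [([0.4428, -0.1511, 0.0146], 0.63), ([0.4343, -0.0179, 0.0193], 0.53)]
bushing [([0.3788, -0.2597, 0.0063], 0.69)]
tub_knobs [([0.6723, 0.0157, 0.0046], 0.79), ([0.21, 0.3141, -0.0013], 0.74), ([0.2177, -0.2947, 0.0027], 0.58)]
tub_links [([0.6609, -0.2693, 0.0074], 0.71)]
tub_bushings [([0.623, 0.2838, 0.0098], 0.68)]
jar [([0.4708, 0.4444, 0.0849], 0.73)]
screwdriver [([0.3653, -0.4442, 0.0191], 0.7), ([0.3924, 0.2557, 0.0188], 0.26)]
```

View pics/scene0.png

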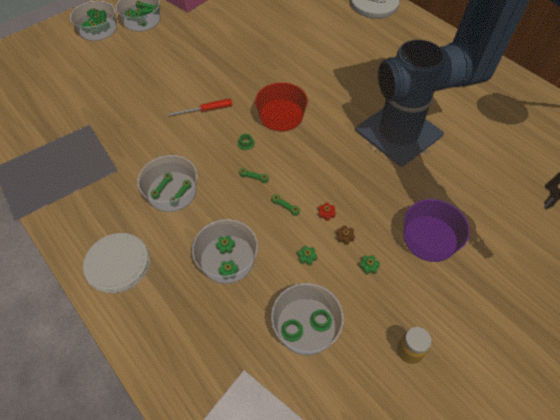

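View pics/top0.png

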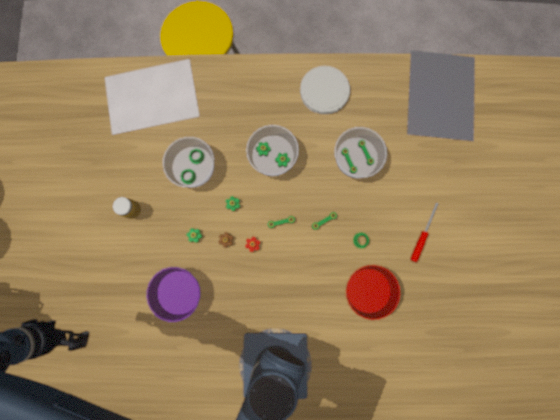

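The scene view shows green knobs at (307,255) and (369,264), links at (254,175) and (286,205), and the bushing at (246,142). The brown knob at (345,235), the red knob at (327,211), and the purple and red tubs are look-alikes. The white tubs hold links (168,183), knobs (225,252) and bushings (307,319). Next I'll measure these more precisely.

```bash
cat > h.py <<'E'
import numpy as np, cv2
from rig import env
from scipy.spatial.transform import Rotation as R
def rot(q): return R.from_quat([q[1],q[2],q[3],q[0]]).as_matrix()
def cam(c,s=None):
    p=env.camera_params(c); K=np.array([[p['fx'],0,p['cx']],[0,p['fy'],p['cy']],[0,0,1.]])
    F=np.diag([1,-1,-1.])
    if 'eye' in p: M,e=rot(p['orientation']),np.array(p['eye'])
    else:
        s=s or env.observe(); H=np.array(p['hand_eye']); Rt=rot(s['ee_rot'])
        M=Rt@H[:3,:3]; e=Rt@H[:3,3]+s['eef_pos']
    return K,np.array(p['distortion']),M@F,e   # cv axes
def toplane(C,uv,z):
    K,D,M,e=C
    n=cv2.undistortPoints(np.float64(uv).reshape(-1,1,2),K,D).reshape(-1,2)
    d=np.c_[n,np.ones(len(n))]@M.T
    return (e+d*((z-e[2])/d[:,2])[:,None])[:,:2]
def blobs(im,amin=40):
    h=cv2.cvtColor(im,cv2.COLOR_RGB2HSV)
    m=cv2.inRange(h,(45,90,40),(85,255,255))
    n,l,st,ce=cv2.connectedComponentsWithStats(m)
    return [(np.argwhere(l==i)[:,::-1],ce[i],st[i,4]) for i in range(1,n) if st[i,4]>=amin]
E
python3 - <<'E'
from h import *
print(env.camera_params('wrist'))
for c in ['scene','top']:
    im=env.capture(c); C=cam(c); print(c)
    for px,ce,a in blobs(im):
        w=toplane(C,px,.012); m=w.mean(0); v,V=np.linalg.eigh(np.cov((w-m).T))
        if m[0]<0.9: print(m.round(3),a,'len',(4*np.sqrt(v)*1e3).round(0),'ang',round(np.degrees(np.arctan2(V[1,1],V[0,1]))))
    for t in ['tub_knobs','tub_links','tub_bushings']:
        for d in env.cut_out(c,t):
            P=cv2.convexHull(np.argwhere(d['mask'])[:,::-1].astype(np.float32)).reshape(-1,2)
            w=toplane(C,P,.064).astype(np.float32); (o,r)=cv2.minEnclosingCircle(w)
            print(t,round(d['p'],2),np.round(o,3),round(r,3))
E
```

```text
{'fx': 372.6583741395023, 'fy': 372.6583741395023, 'cx': 283.04102302515594, 'cy': 209.0229548762832, 'distortion': array([-0.07381569,  0.        ,  0.        ,  0.        ,  0.        ]), 'hand_eye': array([[-5.59266794e-05,  9.64636854e-01,  2.63582506e-01,
         6.66530873e-02],
       [ 9.99999688e-01, -1.53799920e-04,  7.75042834e-04,
        -5.05231532e-04],
       [ 7.88173849e-04,  2.63582467e-01, -9.64636544e-01,
        -1.41782569e-01],
       [ 0.00000000e+00,  0.00000000e+00,  0.00000000e+00,
         1.00000000e+00]])}
scene
[ 0.271 -1.043] 215 len [ 77. 111.] ang 177
[ 0.428 -1.115] 238 len [ 85. 110.] ang -138
[ 0.378 -0.264] 172 len [49. 66.] ang 57
[ 0.438 -0.149] 118 len [22. 90.] ang 121
[ 0.658 -0.287] 127 len [23. 96.] ang -156
[ 0.619 -0.239] 91 len [21. 68.] ang -161
[ 0.435 -0.015] 123 len [21. 91.] ang 103
[ 0.631 -0.023] 186 len [47. 50.] ang 66
[0.492 0.135] 201 len [48. 50.] ang 68
[0.392 0.255] 204 len [48. 50.] ang 47
[0.666 0.036] 162 len [40. 50.] ang 146
[0.583 0.283] 233 len [54. 58.] ang -136
[0.649 0.258] 233 len [55. 57.] ang -138
tub_knobs 0.95 [ 0.235 -0.272] 0.102
tub_knobs 0.8 [0.656 0.015] 0.088
tub_knobs 0.65 [0.225 0.305] 0.093
tub_knobs 0.48 [ 0.647 -0.248] 0.097
tub_links 0.91 [ 0.646 -0.247] 0.097
tub_bushings 0.79 [0.618 0.266] 0.085
top
[0.669 0.04 ] 106 len [43. 46.] ang -168
[ 0.656 -0.288] 70 len [16. 84.] ang -155
[0.644 0.254] 72 len [52. 55.] ang -172
[ 0.635 -0.231] 62 len [15. 70.] ang -154
[ 0.633 -0.022] 108 len [43. 44.] ang 59
[0.577 0.278] 73 len [51. 56.] ang 171
[0.493 0.134] 131 len [47. 48.] ang 102
[ 0.436 -0.149] 75 len [16. 73.] ang 124
[ 0.434 -0.016] 72 len [16. 65.] ang 108
[0.393 0.253] 128 len [46. 48.] ang 73
[ 0.377 -0.263] 123 len [55. 56.] ang 109
tub_knobs 0.82 [0.65  0.008] 0.083
tub_knobs 0.65 [ 0.223 -0.286] 0.079
tub_knobs 0.55 [0.215 0.3  ] 0.082
tub_links 0.73 [ 0.637 -0.262] 0.087
```

{"method": "step_arm", "body": {"plan": [{"x": 2.1, "y": -2.1}, {"x": 2.1, "y": -2.1}, {"x": 2.1, "y": -2.1}, {"x": 2.1, "y": -2.1}, {"x": 2.1, "y": -2.1}, {"x": 2.1, "y": -2.1}, {"x": 2.1, "y": -2.1}, {"x": 2.1, "y": -2.1}, {"x": 2.1, "y": -2.1}, {"x": 2.1, "y": -2.1}, {"x": 2.3, "y": -2.1, "z": -2}, {"x": 2.3, "y": -2.1, "z": -2}, {"x": 0}, {"x": 0}, {"x": 0}], "squeeze": 40}}

```text
validation failed for argument at $.pl...
```

```bash
cat >> h.py <<'E'
def wristlook(name,z=.016):
    s=env.observe(); im=env.capture('wrist'); C=cam('wrist',s); cv2.imwrite(f'pics/{name}.png',im[:,:,::-1])
    x=rot(s['ee_rot']); print('t',s['time'],'tcp',s['eef_pos'].round(4),'closing',round(np.degrees(np.arctan2(x[1,1],x[0,1])),1))
    for px,ce,a in blobs(im,400):
        m8=np.zeros(im.shape[:2],np.uint8); m8[px[:,1],px[:,0]]=255
        ct=max(cv2.findContours(m8,cv2.RETR_EXTERNAL,cv2.CHAIN_APPROX_NONE)[0],key=len).reshape(-1,2)
        w=toplane(C,ct,z); o,r=cv2.minEnclosingCircle(w.astype(np.float32)); fw=toplane(C,px,z)
        v,V=np.linalg.eigh(np.cov((fw-fw.mean(0)).T))
        d=w-o; th=np.arctan2(d[:,1],d[:,0]); rr=np.hypot(*d.T)
        lobe=np.degrees(np.angle(((rr-rr.mean())*np.exp(6j*th)).sum()))/6
        print('px',ce.round(),'area',a,'circ',np.round(o,4),round(r,4),'mean',fw.mean(0).round(4),'axis',round(np.degrees(np.arctan2(V[1,1],V[0,1])),1),'lobe',round(lobe,1))
E
python3 -c "
from h import *
wristlook('w1')"
```

```text
t 1.3 tcp [0.1374 0.5067 0.2313] closing 74.8
```

View pics/w1.png

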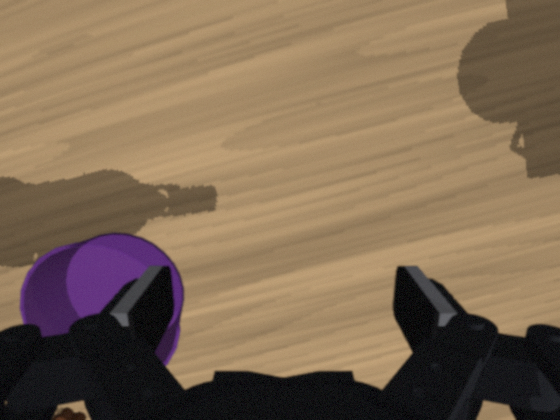

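The wrist picture shows the purple tub at (100,290) and the fingers along the bottom. The move was refused, and the arm has not moved. I'll write full rows and park behind the parts.

{"method": "step_arm", "body": {"plan": [{"x": 3, "y": -2.5, "z": 0, "turn": 0, "grip": 8.5}, {"x": 3, "y": -2.5, "z": 0, "turn": 0, "grip": 8.5}, {"x": 3, "y": -2.5, "z": 0, "turn": 0, "grip": 8.5}, {"x": 3, "y": -2.5, "z": 0, "turn": 0, "grip": 8.5}, {"x": 3, "y": -2.5, "z": 0, "turn": 0, "grip": 8.5}, {"x": 3, "y": -2.5, "z": 0, "turn": 0, "grip": 8.5}, {"x": 3, "y": -2.5, "z": 0, "turn": 0, "grip": 8.5}, {"x": 3, "y": -2.5, "z": 0, "turn": 0, "grip": 8.5}, {"x": 3, "y": -2.5, "z": 0, "turn": 0, "grip": 8.5}, {"x": 3, "y": -2.5, "z": 0, "turn": 0, "grip": 8.5}, {"x": 3, "y": -2.5, "z": 0, "turn": 0, "grip": 8.5}, {"x": 3, "y": -2.5, "z": 0, "turn": 0, "grip": 8.5}, {"x": 3, "y": -2.5, "z": 0, "turn": 0, "grip": 8.5}, {"x": 3, "y": -2.5, "z": 0, "turn": 0, "grip": 8.5}, {"x": 0, "y": 0, "z": 0, "turn": 0, "grip": 8.5}, {"x": 0, "y": 0, "z": 0, "turn": 0, "grip": 8.5}], "squeeze": 40}}

```text
time: 2.68
eef_pos: [0.5584, 0.1549, 0.2301]
ee_rot: [-0.001, 0.134, 0.991, -0.0]
contact_force: [-0.0, 0.5, 0.6]
finger_gap: 0.085
finger_force: 0.0
```

```bash
python3 -c "
from h import *
wristlook('w2')"
```

```text
t 2.6833 tcp [0.5584 0.1549 0.2301] closing 74.6
px [ 79. 103.] area 1399 circ [ 0.4357 -0.0147] 0.0453 mean [ 0.4358 -0.013 ] axis 103.1 lobe -17.5
px [244. 117.] area 1571 circ [0.4923 0.1343] 0.0246 mean [0.4923 0.1344] axis 88.2 lobe 4.6
px [411. 166.] area 1447 circ [0.5794 0.278 ] 0.0258 mean [0.5784 0.277 ] axis 48.5 lobe 6.4
px [399. 234.] area 1377 circ [0.6454 0.2531] 0.0267 mean [0.6436 0.2531] axis -151.8 lobe 0.4
px [208. 302.] area 1200 circ [0.667  0.0398] 0.0277 mean [0.6662 0.041 ] axis 140.9 lobe 29.8
```

View pics/w2.png

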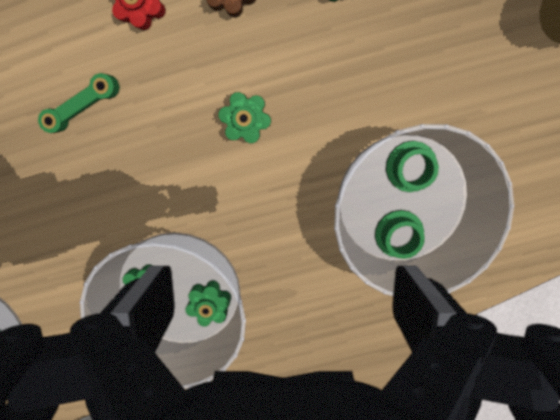

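This view shows knob_1 at (244,117), the bushing tub at (425,205) and the knob tub at (165,310). The measured positions agree with the overhead cameras to about 2 mm. I'll grasp knob_1 across its hollows, closing at 94.6°.

{"method": "step_arm", "body": {"plan": [{"x": -2.2, "y": -0.7, "z": -3, "turn": 6.7, "grip": 7}, {"x": -2.2, "y": -0.7, "z": -3, "turn": 6.7, "grip": 7}, {"x": -2.2, "y": -0.7, "z": -3, "turn": 6.6, "grip": 7}, {"x": 0, "y": 0, "z": -3, "turn": 0, "grip": 7}, {"x": 0, "y": 0, "z": -3, "turn": 0, "grip": 7}, {"x": 0, "y": 0, "z": -3, "turn": 0, "grip": 7}, {"x": 0, "y": 0, "z": -1.5, "turn": 0, "grip": 7}, {"x": 0, "y": 0, "z": 0, "turn": 0, "grip": 7}, {"x": 0, "y": 0, "z": 0, "turn": 0, "grip": 7}]}}

```text
time: 3.48
eef_pos: [0.4897, 0.1366, 0.0359]
ee_rot: [-0.001, -0.043, 0.999, 0.0]
contact_force: [0.6, 0.9, 0.3]
finger_gap: 0.0699
finger_force: 0.0
```

{"method": "step_arm", "body": {"plan": [{"x": 0.25, "y": -0.2, "z": -1.5, "turn": 0, "grip": 7}, {"x": 0, "y": 0, "z": -1.2, "turn": 0, "grip": 7}, {"x": 0, "y": 0, "z": -0.5, "turn": 0, "grip": 7}, {"x": 0, "y": 0, "z": 0, "turn": 0, "grip": 7}, {"x": 0, "y": 0, "z": 0, "turn": 0, "grip": 4}, {"x": 0, "y": 0, "z": 0, "turn": 0, "grip": 4}, {"x": 0, "y": 0, "z": 0, "turn": 0, "grip": 4}, {"x": 0, "y": 0, "z": 0, "turn": 0, "grip": 4}, {"x": 0, "y": 0, "z": 0, "turn": 0, "grip": 4}]}}

```text
time: 4.23
eef_pos: [0.4951, 0.1339, 0.0056]
ee_rot: [0.001, -0.042, 0.999, 0.0]
contact_force: [-0.1, 0.3, 4.8]
finger_gap: 0.0437
finger_force: 41.1
```

{"method": "step_arm", "body": {"plan": [{"x": 0, "y": 0, "z": 4, "turn": 0, "grip": 4}, {"x": 0, "y": 0, "z": 4, "turn": 0, "grip": 4}, {"x": 0, "y": 0, "z": 4, "turn": 0, "grip": 4}, {"x": 2.5, "y": -2.1, "z": 0, "turn": -7, "grip": 4}, {"x": 2.5, "y": -2.1, "z": 0, "turn": -7, "grip": 4}, {"x": 2.5, "y": -2.1, "z": 0, "turn": -7, "grip": 4}, {"x": 2.5, "y": -2.1, "z": 0, "turn": -7, "grip": 4}, {"x": 2.5, "y": -2.2, "z": 0, "turn": -7, "grip": 4}, {"x": 0, "y": 0, "z": 0, "turn": 0, "grip": 4}, {"x": 0, "y": 0, "z": -3, "turn": 0, "grip": 4}, {"x": 0, "y": 0, "z": -3, "turn": 0, "grip": 4}, {"x": 0, "y": 0, "z": -2, "turn": 0, "grip": 4}, {"x": 0, "y": 0, "z": 0, "turn": 0, "grip": 4}, {"x": 0, "y": 0, "z": 0, "turn": 0, "grip": 4}]}}

```text
time: 5.4
eef_pos: [0.6167, 0.028, 0.0422]
ee_rot: [-0.003, 0.26, 0.966, -0.001]
contact_force: [-0.3, 1.2, -0.4]
finger_gap: 0.0437
finger_force: 41.0
```

{"method": "step_arm", "body": {"plan": [{"x": 0, "y": 0, "z": 0, "turn": 0, "grip": 5.8}, {"x": 0, "y": 0, "z": 0, "turn": 0, "grip": 5.8}, {"x": 0, "y": 0, "z": 0, "turn": 0, "grip": 5.8}, {"x": 0, "y": 0, "z": 4, "turn": 0, "grip": 5.8}, {"x": 0, "y": 0, "z": 4, "turn": 0, "grip": 5.8}, {"x": 0, "y": 0, "z": 4, "turn": 0, "grip": 7}, {"x": 0, "y": 0, "z": 4, "turn": 0, "grip": 7}, {"x": -2.3, "y": 2.7, "z": 0, "turn": 0, "grip": 7}, {"x": -2.3, "y": 2.7, "z": 0, "turn": 0, "grip": 7}, {"x": -2.3, "y": 2.7, "z": 0, "turn": 0, "grip": 7}, {"x": -2.3, "y": 2.7, "z": 0, "turn": 0, "grip": 7}, {"x": -2.3, "y": 2.7, "z": 0, "turn": 0, "grip": 7}, {"x": -2.3, "y": 2.7, "z": 0, "turn": 0, "grip": 7}, {"x": -2.5, "y": 2.7, "z": 0, "turn": 0, "grip": 7}, {"x": 0, "y": 0, "z": 0, "turn": 0, "grip": 7}, {"x": 0, "y": 0, "z": 0, "turn": 0, "grip": 7}, {"x": 0, "y": 0, "z": 0, "turn": 0, "grip": 7}]}}

```text
time: 6.82
eef_pos: [0.4566, 0.2168, 0.2057]
ee_rot: [0.001, 0.26, 0.966, 0.001]
contact_force: [0.1, -0.1, 0.5]
finger_gap: 0.07
finger_force: 0.0
```

```bash
python3 -c "
from h import *
wristlook('w3')
im=env.capture('top');C=cam('top')
for px,ce,a in blobs(im): print(toplane(C,[ce],.012).round(3),a,ce.round())"
```

```text
t 6.8167 tcp [0.4566 0.2168 0.2057] closing 59.9
px [283.  98.] area 1843 circ [0.3924 0.2535] 0.0245 mean [0.3922 0.2534] axis 96.0 lobe 22.7
px [410. 257.] area 765 circ [0.5804 0.2787] 0.026 mean [0.5814 0.2861] axis -146.1 lobe 0.8
px [ 76. 276.] area 1117 circ [ 0.4335 -0.0125] 0.0475 mean [ 0.4334 -0.01  ] axis 103.7 lobe -16.7
[[0.669 0.04 ]] 102 [263. 149.]
[[ 0.655 -0.287]] 67 [365. 153.]
[[0.643 0.253]] 73 [197. 157.]
[[ 0.634 -0.231]] 61 [348. 159.]
[[ 0.633 -0.022]] 107 [282. 160.]
[[0.62  0.028]] 103 [266. 164.]
[[0.578 0.277]] 79 [188. 177.]
[[ 0.44  -0.156]] 71 [325. 220.]
[[ 0.435 -0.017]] 57 [281. 222.]
[[0.393 0.253]] 133 [194. 235.]
[[ 0.377 -0.263]] 122 [360. 240.]
```

View pics/w3.png

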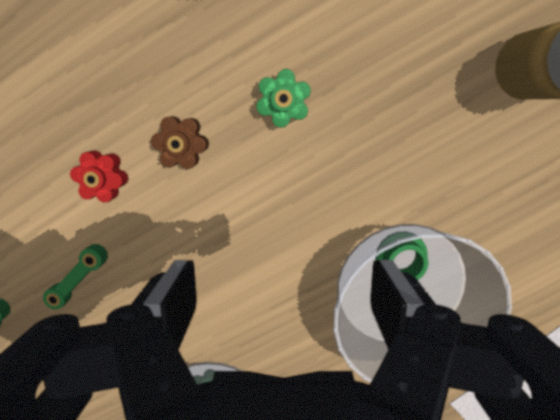

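knob_1 is in the tub at (0.62, 0.028). This view shows knob_2 at (283,98), with the brown and red decoys clear of it.

{"method": "step_arm", "body": {"plan": [{"x": -3.2, "y": 1.8, "z": 0, "turn": -3.5, "grip": 7}, {"x": -3.2, "y": 1.8, "z": -2, "turn": -3.5, "grip": 7}, {"x": 0, "y": 0, "z": -4, "turn": 0, "grip": 7}, {"x": 0, "y": 0, "z": -4, "turn": 0, "grip": 7}, {"x": 0, "y": 0, "z": -4, "turn": 0, "grip": 7}, {"x": 0, "y": 0, "z": -2.5, "turn": 0, "grip": 7}, {"x": 0, "y": 0, "z": 0, "turn": 0, "grip": 7}, {"x": 0, "y": 0, "z": 0, "turn": 0, "grip": 7}, {"x": 0, "y": 0, "z": 0, "turn": 0, "grip": 7}]}}

```text
time: 7.67
eef_pos: [0.394, 0.2527, 0.0413]
ee_rot: [0.001, 0.319, 0.948, 0.001]
contact_force: [-0.3, -0.3, 0.8]
finger_gap: 0.0699
finger_force: 0.0
```

{"method": "step_arm", "body": {"plan": [{"x": -0.1, "y": 0.1, "z": -2, "turn": 0, "grip": 7}, {"x": 0, "y": 0, "z": -1.5, "turn": 0, "grip": 7}, {"x": 0, "y": 0, "z": 0, "turn": 0, "grip": 7}, {"x": 0, "y": 0, "z": 0, "turn": 0, "grip": 4}, {"x": 0, "y": 0, "z": 0, "turn": 0, "grip": 4}, {"x": 0, "y": 0, "z": 0, "turn": 0, "grip": 4}, {"x": 0, "y": 0, "z": 0, "turn": 0, "grip": 4}, {"x": 0, "y": 0, "z": 0, "turn": 0, "grip": 4}]}}

```text
time: 8.33
eef_pos: [0.3935, 0.2546, 0.0073]
ee_rot: [0.002, 0.319, 0.948, 0.002]
contact_force: [0.6, -0.6, 6.5]
finger_gap: 0.0433
finger_force: 41.2
```

{"method": "step_arm", "body": {"plan": [{"x": 0, "y": 0, "z": 4, "turn": 0, "grip": 4}, {"x": 0, "y": 0, "z": 4, "turn": 0, "grip": 4}, {"x": 0, "y": 0, "z": 4, "turn": 0, "grip": 4}, {"x": 2.9, "y": -2.6, "z": 0, "turn": 3.5, "grip": 4}, {"x": 2.9, "y": -2.6, "z": 0, "turn": 3.5, "grip": 4}, {"x": 2.9, "y": -2.6, "z": 0, "turn": 0, "grip": 4}, {"x": 2.9, "y": -2.6, "z": 0, "turn": 0, "grip": 4}, {"x": 2.9, "y": -2.6, "z": 0, "turn": 0, "grip": 4}, {"x": 2.9, "y": -2.6, "z": 0, "turn": 0, "grip": 4}, {"x": 2.9, "y": -2.7, "z": 0, "turn": 0, "grip": 4}, {"x": 2.8, "y": -2.7, "z": 0, "turn": 0, "grip": 4}, {"x": 2.8, "y": -2.7, "z": 0, "turn": 0, "grip": 4}, {"x": 2.8, "y": -2.7, "z": 0, "turn": 0, "grip": 4}, {"x": 0, "y": 0, "z": 0, "turn": 0, "grip": 4}, {"x": 0, "y": 0, "z": 0, "turn": 0, "grip": 4}, {"x": 0, "y": 0, "z": 0, "turn": 0, "grip": 4}]}}

```text
time: 9.67
eef_pos: [0.6778, -0.0103, 0.1241]
ee_rot: [-0.001, 0.26, 0.965, 0.0]
contact_force: [0.1, -0.2, -0.7]
finger_gap: 0.0433
finger_force: 41.0
```

{"method": "step_arm", "body": {"plan": [{"x": 0.3, "y": 0.1, "z": -3, "turn": 0, "grip": 4}, {"x": 0, "y": 0, "z": -3, "turn": 0, "grip": 4}, {"x": 0, "y": 0, "z": -2.2, "turn": 0, "grip": 4}, {"x": 0, "y": 0, "z": 0, "turn": 0, "grip": 4}, {"x": 0, "y": 0, "z": 0, "turn": 0, "grip": 4}, {"x": 0, "y": 0, "z": 0, "turn": 0, "grip": 5.8}, {"x": 0, "y": 0, "z": 0, "turn": 0, "grip": 5.8}, {"x": 0, "y": 0, "z": 0, "turn": 0, "grip": 5.8}, {"x": 0, "y": 0, "z": 4, "turn": 0, "grip": 5.8}, {"x": 0, "y": 0, "z": 4, "turn": 0, "grip": 5.8}, {"x": 0, "y": 0, "z": 4, "turn": 0, "grip": 5}, {"x": -3.5, "y": 0, "z": 0, "turn": -6.7, "grip": 5}, {"x": -3.5, "y": 0, "z": 0, "turn": -6.7, "grip": 5}, {"x": -3.5, "y": 0, "z": 0, "turn": -6.7, "grip": 5}, {"x": -3.5, "y": 0, "z": 0, "turn": -6.7, "grip": 5}, {"x": -3.5, "y": -0.2, "z": 0, "turn": -6.7, "grip": 5}, {"x": -3.5, "y": -0.2, "z": 0, "turn": -6.7, "grip": 5}, {"x": -3.5, "y": -0.2, "z": 0, "turn": -6.3, "grip": 5}, {"x": 0, "y": 0, "z": 0, "turn": 0, "grip": 5}, {"x": 0, "y": 0, "z": 0, "turn": 0, "grip": 5}]}}

```text
time: 11.33
eef_pos: [0.4351, -0.0154, 0.1638]
ee_rot: [0.001, 0.62, 0.784, 0.001]
contact_force: [0.1, 0.6, 0.7]
finger_gap: 0.05
finger_force: 0.0
```

```bash
python3 -c "
from h import *
wristlook('w4')
for c in ['top','scene']:
  im=env.capture(c);C=cam(c);cv2.imwrite(f'pics/{c}4.png',im[:,:,::-1])
  for px,ce,a in blobs(im): print(toplane(C,[ce],.012).round(3),a,ce.round())"
```

```text
t 11.3333 tcp [ 0.4351 -0.0154  0.1638] closing 13.3
px [281. 193.] area 1651 circ [ 0.4336 -0.0175] 0.0435 mean [ 0.4341 -0.0164] axis 103.6 lobe -16.4
px [524. 226.] area 5367 circ [0.6466 0.0045] 0.0531 mean [0.6408 0.0032] axis 99.3 lobe 24.2
px [251. 330.] area 1426 circ [ 0.4384 -0.1476] 0.0465 mean [ 0.4369 -0.1445] axis 120.0 lobe -0.1
[[0.672 0.009]] 237 [273. 148.]
[[ 0.656 -0.287]] 69 [365. 152.]
[[0.642 0.253]] 67 [197. 157.]
[[ 0.635 -0.231]] 59 [348. 159.]
[[0.578 0.277]] 71 [188. 177.]
[[ 0.439 -0.153]] 60 [324. 220.]
[[ 0.377 -0.263]] 113 [360. 240.]
[[ 0.271 -1.042]] 215 [141.   9.]
[[ 0.428 -1.114]] 237 [95. 17.]
[[ 0.377 -0.263]] 160 [246. 142.]
[[ 0.439 -0.149]] 116 [253. 176.]
[[ 0.657 -0.288]] 128 [161. 186.]
[[ 0.619 -0.238]] 91 [182. 190.]
[[ 0.435 -0.016]] 133 [285. 205.]
[[0.659 0.001]] 569 [222. 257.]
[[0.618 0.027]] 199 [241. 255.]
[[0.583 0.283]] 234 [320. 321.]
[[0.648 0.258]] 239 [292. 331.]
```

View pics/scene4.png

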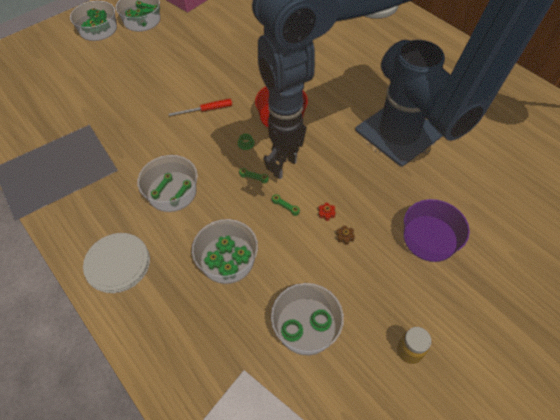

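All four knobs lie flat in the knob tub, around (228,252). The tool is directly over link_2, at the right angle.

{"method": "step_arm", "body": {"plan": [{"x": 0, "y": 0, "z": -4, "turn": 0, "grip": 4.5}, {"x": 0, "y": 0, "z": -4, "turn": 0, "grip": 4.5}, {"x": 0, "y": 0, "z": -4, "turn": 0, "grip": 4.5}, {"x": 0, "y": 0, "z": -2.2, "turn": 0, "grip": 4.5}, {"x": 0, "y": 0, "z": -1.5, "turn": 0, "grip": 4.5}, {"x": 0, "y": 0, "z": 0, "turn": 0, "grip": 4.5}, {"x": 0, "y": 0, "z": 0, "turn": 0, "grip": 4.5}]}}

```text
time: 12.07
eef_pos: [0.4364, -0.0153, 0.005]
ee_rot: [-0.001, 0.62, 0.785, -0.0]
contact_force: [-0.7, -0.5, 0.5]
finger_gap: 0.0451
finger_force: 0.0
```

{"method": "step_arm", "body": {"plan": [{"x": 0, "y": 0, "z": 0.2, "turn": 0, "grip": 4.5}, {"x": 0, "y": 0, "z": 0, "turn": 0, "grip": 3}, {"x": 0, "y": 0, "z": 0, "turn": 0, "grip": 2}, {"x": 0, "y": 0, "z": 0, "turn": 0, "grip": 1}, {"x": 0, "y": 0, "z": 0, "turn": 0, "grip": 1}, {"x": 0, "y": 0, "z": 0, "turn": 0, "grip": 1}, {"x": 0, "y": 0, "z": 0, "turn": 0, "grip": 1}, {"x": 0, "y": 0, "z": 0, "turn": 0, "grip": 1}]}}

```text
time: 12.73
eef_pos: [0.4379, -0.0157, 0.0093]
ee_rot: [0.002, 0.62, 0.784, 0.001]
contact_force: [-0.3, 0.2, 6.6]
finger_gap: 0.0121
finger_force: 40.7
```

{"method": "step_arm", "body": {"plan": [{"x": 0, "y": 0, "z": 4, "turn": 0, "grip": 1}, {"x": 0, "y": 0, "z": 4, "turn": 0, "grip": 1}, {"x": 0, "y": 0, "z": 3, "turn": 0, "grip": 1}, {"x": 2.3, "y": -3.1, "z": 0, "turn": 3, "grip": 1}, {"x": 2.3, "y": -3.1, "z": 0, "turn": 3, "grip": 1}, {"x": 2.3, "y": -3.1, "z": 0, "turn": 3, "grip": 1}, {"x": 2.4, "y": -3.2, "z": 0, "turn": 3, "grip": 1}, {"x": 2.4, "y": -3.2, "z": 0, "turn": 0, "grip": 1}, {"x": 2.4, "y": -3.2, "z": 0, "turn": 0, "grip": 1}, {"x": 2.4, "y": -3.2, "z": 0, "turn": 0, "grip": 1}, {"x": 2.4, "y": -3.2, "z": 0, "turn": 0, "grip": 1}, {"x": 0, "y": 0, "z": 0, "turn": 0, "grip": 1}, {"x": 0, "y": 0, "z": 0, "turn": 0, "grip": 1}, {"x": 0, "y": 0, "z": 0, "turn": 0, "grip": 1}]}}

```text
time: 13.9
eef_pos: [0.6244, -0.268, 0.1163]
ee_rot: [-0.001, 0.535, 0.845, 0.0]
contact_force: [0.4, 0.7, -0.2]
finger_gap: 0.0123
finger_force: 40.0
```

{"method": "step_arm", "body": {"plan": [{"x": 0.2, "y": 0, "z": -3, "turn": 0, "grip": 1}, {"x": 0, "y": 0, "z": -3, "turn": 0, "grip": 1}, {"x": 0, "y": 0, "z": -2, "turn": 0, "grip": 1}, {"x": 0, "y": 0, "z": 0, "turn": 0, "grip": 1}, {"x": 0, "y": 0, "z": 0, "turn": 0, "grip": 3}, {"x": 0, "y": 0, "z": 0, "turn": 0, "grip": 3}, {"x": 0, "y": 0, "z": 0, "turn": 0, "grip": 3}, {"x": 0, "y": 0, "z": 4, "turn": 0, "grip": 3}, {"x": 0, "y": 0, "z": 4, "turn": 0, "grip": 3}, {"x": 0, "y": 0, "z": 4, "turn": 0, "grip": 4.5}, {"x": -3.1, "y": 2, "z": 0, "turn": 2, "grip": 4.5}, {"x": -3.1, "y": 2, "z": 0, "turn": 2, "grip": 4.5}, {"x": -3.1, "y": 2, "z": 0, "turn": 1.5, "grip": 4.5}, {"x": -3.1, "y": 2, "z": 0, "turn": 0, "grip": 4.5}, {"x": -3.1, "y": 2, "z": 0, "turn": 0, "grip": 4.5}, {"x": -3.2, "y": 1.9, "z": 0, "turn": 0, "grip": 4.5}, {"x": 0, "y": 0, "z": 0, "turn": 0, "grip": 4.5}, {"x": 0, "y": 0, "z": 0, "turn": 0, "grip": 4.5}, {"x": 0, "y": 0, "z": 0, "turn": 0, "grip": 4.5}]}}

```text
time: 15.48
eef_pos: [0.4414, -0.15, 0.1598]
ee_rot: [0.003, 0.494, 0.87, 0.0]
contact_force: [0.1, -0.8, 0.3]
finger_gap: 0.0452
finger_force: 0.0
```

```bash
python3 -c "
from h import *
wristlook('w5')"
```

```text
t 15.4833 tcp [ 0.4414 -0.15    0.1598] closing 30.8
px [278. 190.] area 1718 circ [ 0.4369 -0.1518] 0.0432 mean [ 0.437  -0.1504] axis 120.4 lobe 0.1
px [151. 266.] area 2347 circ [ 0.3787 -0.2624] 0.0286 mean [ 0.3784 -0.2607] axis 80.5 lobe -14.0
```

View pics/w5.png

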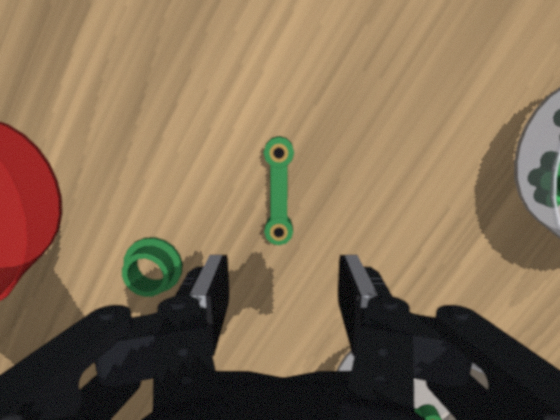

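This view shows link_1 vertical at (278,190), so the angle is right, and the bushing at (151,266). I'll shift 4 mm in −x and descend.

{"method": "step_arm", "body": {"plan": [{"x": -0.4, "y": 0, "z": -4, "turn": 0, "grip": 4.5}, {"x": 0, "y": 0, "z": -4, "turn": 0, "grip": 4.5}, {"x": 0, "y": 0, "z": -4, "turn": 0, "grip": 4.5}, {"x": 0, "y": 0, "z": -2, "turn": 0, "grip": 4.5}, {"x": 0, "y": 0, "z": -1.2, "turn": 0, "grip": 4.5}, {"x": 0, "y": 0, "z": 0, "turn": 0, "grip": 4.5}, {"x": 0, "y": 0, "z": 0, "turn": 0, "grip": 3}, {"x": 0, "y": 0, "z": 0, "turn": 0, "grip": 2}, {"x": 0, "y": 0, "z": 0, "turn": 0, "grip": 1}, {"x": 0, "y": 0, "z": 0, "turn": 0, "grip": 1}, {"x": 0, "y": 0, "z": 0, "turn": 0, "grip": 1}, {"x": 0, "y": 0, "z": 0, "turn": 0, "grip": 1}, {"x": 0, "y": 0, "z": 0, "turn": 0, "grip": 1}]}}

```text
time: 16.62
eef_pos: [0.4382, -0.1505, 0.0076]
ee_rot: [0.003, 0.494, 0.87, 0.0]
contact_force: [1.2, -0.8, 6.3]
finger_gap: 0.0127
finger_force: 42.3
```

{"method": "step_arm", "body": {"plan": [{"x": 0, "y": 0, "z": 4, "turn": 0, "grip": 1}, {"x": 0, "y": 0, "z": 4, "turn": 0, "grip": 1}, {"x": 0, "y": 0, "z": 3, "turn": 0, "grip": 1}, {"x": 3.7, "y": -1.7, "z": 0, "turn": -1, "grip": 1}, {"x": 3.7, "y": -1.7, "z": 0, "turn": -1, "grip": 1}, {"x": 3.7, "y": -1.7, "z": 0, "turn": -1, "grip": 1}, {"x": 3.7, "y": -1.7, "z": 0, "turn": -1, "grip": 1}, {"x": 3.7, "y": -1.7, "z": 0, "turn": -1, "grip": 1}, {"x": 3.7, "y": -1.7, "z": 0, "turn": -0.5, "grip": 1}, {"x": 0, "y": 0, "z": 0, "turn": 0, "grip": 1}, {"x": 0, "y": 0, "z": 0, "turn": 0, "grip": 1}, {"x": 0, "y": 0, "z": 0, "turn": 0, "grip": 1}, {"x": 0, "y": 0, "z": 0, "turn": 0, "grip": 1}]}}

```text
time: 17.7
eef_pos: [0.6571, -0.2508, 0.1164]
ee_rot: [-0.0, 0.535, 0.845, 0.0]
contact_force: [-0.6, 0.9, 1.0]
finger_gap: 0.0124
finger_force: 41.6
```

```bash
python3 -c "
from h import *
for c in ['top','scene']:
  im=env.capture(c); 
  cv2.imwrite(f'pics/{c}6.png',cv2.resize((im[100:220,280:440] if c=='top' else im[120:270,90:290])[:,:,::-1],None,fx=3.5,fy=3.5))"; python3 -c "
import cv2,numpy as np
a=cv2.imread('pics/scene6.png');cv2.imwrite('pics/s6.png',a)"
```

```text
(no output)
```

View pics/scene6.png

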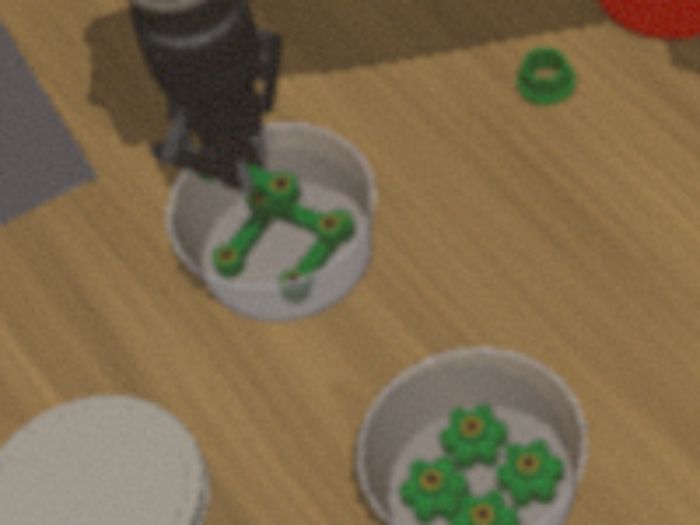

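link_2 lies across the two original arms and clear of the fingers. I'll release link_1 beside it and go on to the bushing.

{"method": "step_arm", "body": {"plan": [{"x": 0.2, "y": -0.2, "z": -4, "turn": 0, "grip": 1}, {"x": 0, "y": 0, "z": -3, "turn": 0, "grip": 1}, {"x": 0, "y": 0, "z": 0, "turn": 0, "grip": 1}, {"x": 0, "y": 0, "z": 0, "turn": 0, "grip": 1}, {"x": 0, "y": 0, "z": 0, "turn": 0, "grip": 3}, {"x": 0, "y": 0, "z": 0, "turn": 0, "grip": 3}, {"x": 0, "y": 0, "z": 0, "turn": 0, "grip": 3}, {"x": 0, "y": 0, "z": 4, "turn": 0, "grip": 3}, {"x": 0, "y": 0, "z": 4, "turn": 0, "grip": 3}, {"x": 0, "y": 0, "z": 4, "turn": 0, "grip": 6}, {"x": -3.5, "y": -0.2, "z": 0, "turn": 0, "grip": 6}, {"x": -3.5, "y": -0.2, "z": 0, "turn": 0, "grip": 6}, {"x": -3.5, "y": -0.2, "z": 0, "turn": 0, "grip": 6}, {"x": -3.5, "y": -0.2, "z": 0, "turn": 0, "grip": 6}, {"x": -3.5, "y": -0.1, "z": 0, "turn": 0, "grip": 6}, {"x": -3.5, "y": -0.1, "z": 0, "turn": 0, "grip": 6}, {"x": -3.5, "y": -0.1, "z": 0, "turn": 0, "grip": 6}, {"x": -3.5, "y": -0.1, "z": 0, "turn": 0, "grip": 6}, {"x": 0, "y": 0, "z": 0, "turn": 0, "grip": 6}, {"x": 0, "y": 0, "z": 0, "turn": 0, "grip": 6}]}}

```text
time: 19.47
eef_pos: [0.3794, -0.266, 0.1673]
ee_rot: [0.002, 0.536, 0.844, -0.0]
contact_force: [0.4, -0.0, 0.5]
finger_gap: 0.0599
finger_force: 0.0
```

```bash
python3 -c "
from h import *
wristlook('w7',.024)
im=env.capture('scene'); cv2.imwrite('pics/s7.png',cv2.resize(im[120:270,90:290][:,:,::-1],None,fx=3.5,fy=3.5))"
```

```text
t 19.4667 tcp [ 0.3794 -0.266   0.1673] closing 25.2
px [281. 187.] area 2029 circ [ 0.3758 -0.2627] 0.0241 mean [ 0.3754 -0.2616] axis 109.9 lobe 26.7
px [541. 312.] area 1964 circ [ 0.6507 -0.2621] 0.0512 mean [ 0.637  -0.2664] axis 134.7 lobe 7.2
```

View pics/w7.png

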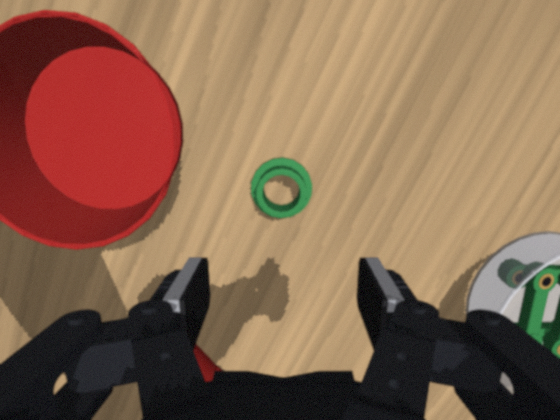

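View pics/s7.png

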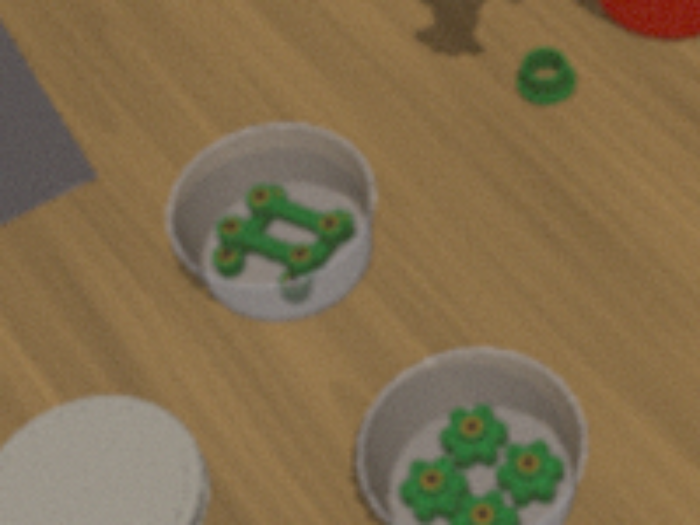

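Both arms rest side by side across the old ones in the link tub. The bushing is at (281,187), centred between the fingers, and the red tub is clear of them.

{"method": "step_arm", "body": {"plan": [{"x": -0.2, "y": 0.3, "z": -4, "turn": 0, "grip": 6}, {"x": 0, "y": 0, "z": -4, "turn": 0, "grip": 6}, {"x": 0, "y": 0, "z": -4, "turn": 0, "grip": 6}, {"x": 0, "y": 0, "z": -2, "turn": 0, "grip": 6}, {"x": 0, "y": 0, "z": -1.4, "turn": 0, "grip": 6}, {"x": 0, "y": 0, "z": 0, "turn": 0, "grip": 6}, {"x": 0, "y": 0, "z": 0, "turn": 0, "grip": 3.5}, {"x": 0, "y": 0, "z": 0, "turn": 0, "grip": 3.5}, {"x": 0, "y": 0, "z": 0, "turn": 0, "grip": 3.5}, {"x": 0, "y": 0, "z": 0, "turn": 0, "grip": 3.5}, {"x": 0, "y": 0, "z": 0, "turn": 0, "grip": 3.5}], "squeeze": 30}}

```text
time: 20.48
eef_pos: [0.3791, -0.2633, 0.0129]
ee_rot: [0.002, 0.535, 0.845, -0.0]
contact_force: [-0.2, 0.2, 1.5]
finger_gap: 0.0396
finger_force: 30.4
```

{"method": "step_arm", "body": {"plan": [{"x": 0, "y": 0, "z": 4, "turn": 0, "grip": 3.5}, {"x": 0, "y": 0, "z": 4, "turn": 0, "grip": 3.5}, {"x": 0, "y": 0, "z": 4, "turn": 0, "grip": 3.5}, {"x": 1.5, "y": 3.5, "z": 0, "turn": 0, "grip": 3.5}, {"x": 1.5, "y": 3.5, "z": 0, "turn": 0, "grip": 3.5}, {"x": 1.5, "y": 3.5, "z": 0, "turn": 0, "grip": 3.5}, {"x": 1.5, "y": 3.5, "z": 0, "turn": 0, "grip": 3.5}, {"x": 1.5, "y": 3.5, "z": 0, "turn": 0, "grip": 3.5}, {"x": 1.5, "y": 3.5, "z": 0, "turn": 0, "grip": 3.5}, {"x": 1.5, "y": 3.5, "z": 0, "turn": 0, "grip": 3.5}, {"x": 1.5, "y": 3.5, "z": 0, "turn": 0, "grip": 3.5}, {"x": 1.6, "y": 3.5, "z": 0, "turn": 0, "grip": 3.5}, {"x": 1.6, "y": 3.5, "z": 0, "turn": 0, "grip": 3.5}, {"x": 1.6, "y": 3.5, "z": 0, "turn": 0, "grip": 3.5}, {"x": 1.6, "y": 3.6, "z": 0, "turn": 0, "grip": 3.5}, {"x": 1.6, "y": 3.6, "z": 0, "turn": 0, "grip": 3.5}, {"x": 1.6, "y": 3.6, "z": 0, "turn": 0, "grip": 3.5}, {"x": 1.6, "y": 3.6, "z": 0, "turn": 0, "grip": 3.5}, {"x": 0, "y": 0, "z": 0, "turn": 0, "grip": 3.5}, {"x": 0, "y": 0, "z": 0, "turn": 0, "grip": 3.5}]}}

```text
time: 22.15
eef_pos: [0.61, 0.2686, 0.1298]
ee_rot: [-0.001, 0.534, 0.846, -0.001]
contact_force: [0.6, -0.4, -0.1]
finger_gap: 0.0398
finger_force: 30.6
```

{"method": "step_arm", "body": {"plan": [{"x": 0, "y": -0.2, "z": -4, "turn": 0, "grip": 3.5}, {"x": 0, "y": 0, "z": -3, "turn": 0, "grip": 3.5}, {"x": 0, "y": 0, "z": -1.5, "turn": 0, "grip": 3.5}, {"x": 0, "y": 0, "z": 0, "turn": 0, "grip": 3.5}, {"x": 0, "y": 0, "z": 0, "turn": 0, "grip": 3.5}, {"x": 0, "y": 0, "z": 0, "turn": 0, "grip": 5}, {"x": 0, "y": 0, "z": 0, "turn": 0, "grip": 5.8}, {"x": 0, "y": 0, "z": 0, "turn": 0, "grip": 5.8}, {"x": 0, "y": 0, "z": 0, "turn": 0, "grip": 5.8}, {"x": 0, "y": 0, "z": 4, "turn": 0, "grip": 5.8}, {"x": 0, "y": 0, "z": 4, "turn": 0, "grip": 5.8}, {"x": 0, "y": 0, "z": 4, "turn": 0, "grip": 5.8}, {"x": -4, "y": 0, "z": 2, "turn": 0, "grip": 5.8}, {"x": -4, "y": 0, "z": 0, "turn": 0, "grip": 5.8}, {"x": -4, "y": 0, "z": 0, "turn": 0, "grip": 5.8}, {"x": -4, "y": 0, "z": 0, "turn": 0, "grip": 5.8}, {"x": -4, "y": 0, "z": 0, "turn": 0, "grip": 5.8}, {"x": 0, "y": 0, "z": 0, "turn": 0, "grip": 5.8}, {"x": 0, "y": 0, "z": 0, "turn": 0, "grip": 5.8}]}}

```text
time: 23.73
eef_pos: [0.4107, 0.2647, 0.1854]
ee_rot: [0.0, 0.534, 0.845, 0.0]
contact_force: [0.4, -0.5, -0.4]
finger_gap: 0.0579
finger_force: 0.0
```

```bash
python3 -c "
from h import *
im=env.capture('scene'); cv2.imwrite('pics/s8.png',cv2.resize(im[120:370,90:440][:,:,::-1],None,fx=2.2,fy=2.2))"
```

```text
(no output)
```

View pics/s8.png

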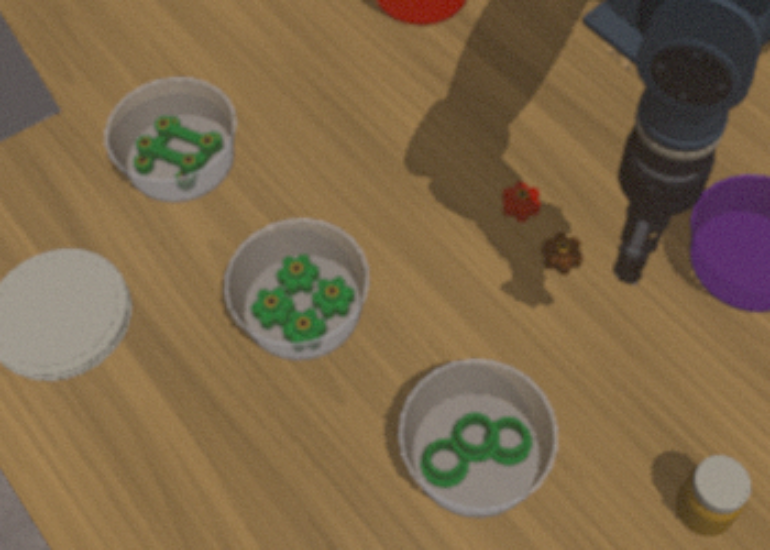

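The bushing bridges the other two at (476,437), inside its tub. Both links at (178,145) and both knobs at (302,300) are in place, the gripper is clear, and the decoys and jar have not moved.

```bash
python3 -c "
from rig import env
print(env.job_done())"
```

```text
the job is handed in; nothing more can be done
None
```

The job is handed in (no verdict was returned): the last picture shows both knobs, both link arms and the bushing in their own tubs below the rim, with the jar where it was; I didn't re-check the screwdriver, but no move went near it.

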